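# Tare two bakery scales with their touch-free eyes, then start the batch

### The job

Zero two of the three kitchen scales by pointing at their touch-free eyes (the black disc in a blue ring at the front of each scale): first hold the closed fingertips about 3 cm above the eye of the scale that carries the steel bowl for a good two seconds, then do the same at the scale that carries the orange tub, without ever touching a scale or what stands on it. Then press the green button on the grey console fully down, let it come back up, and take the hand away clear of everything. The scale with the white mug is in the middle of a weighing, so keep the hand from coming low over its eye, never press the red button, and leave the bowl, tub and mug where they stand.

Things in the scene. Friction and masses are not known exactly. Their poses are not given: they have to be found in the camera images.
- bowl_scale: fixed bench scale, white casing 210 (x) x 140 (y) x 30 mm high; square 132 mm steel platter, top 45 mm up, centred at x +35 mm; eye at x -78 mm (robot side), y 0. Origin under the casing's centre. In one of four places along y, turned up to 0.25 rad; the three scales look alike. This one carries the steel bowl: point here first.
- tub_scale: fixed bench scale, white casing 210 (x) x 140 (y) x 30 mm high; square 132 mm steel platter, top 45 mm up, centred at x +35 mm; eye at x -78 mm (robot side), y 0. Origin under the casing's centre. In one of four places along y, turned up to 0.25 rad; the three scales look alike. This one carries the orange tub: point here second.
- mug_scale: fixed bench scale, white casing 210 (x) x 140 (y) x 30 mm high; square 132 mm steel platter, top 45 mm up, centred at x +35 mm; eye at x -78 mm (robot side), y 0. Origin under the casing's centre. In one of four places along y, turned up to 0.25 rad; the three scales look alike. This one carries the white mug: leave it alone.
- bowl_scale_eye (a point): centre of the touch-free tare eye (black disc 30 mm across in a 42 mm bright blue ring, flush with the white casing, facing up) of the scale with the steel bowl; 31 mm above the counter, 113 mm from the container's axis; z up. It counts while the tool point (between the finger pads) is within 20 mm of its centre line and 22 to 80 mm above it; leaving that space restarts the count.
- tub_scale_eye (a point): centre of the touch-free tare eye (black disc 30 mm across in a 42 mm bright blue ring, flush with the white casing, facing up) of the scale with the orange tub; 31 mm above the counter, 113 mm from the container's axis; z up. It counts while the tool point (between the finger pads) is within 20 mm of its centre line and 22 to 80 mm above it; leaving that space restarts the count.
- mug_scale_eye (a point): centre of the top of the same kind of eye on the scale with the white mug, 31 mm above the counter. It must not see the tool point: never within 35 mm of its centre line while less than 90 mm above it.
- bowl: open stainless-steel bowl, 124 mm across the rim, 58 mm high, loose on its scale's platter (rim 103 mm above the counter); origin under its centre, z up. About 250 g.
- tub: open square orange plastic tub, 110 x 110 x 65 mm, loose on its scale's platter (rim 110 mm above the counter); origin under its centre, z up. About 200 g.
- mug: white ceramic mug, 84 mm across, 80 mm high, loose on its scale's platter (rim 125 mm above the counter), handle to its own +y side; origin under its centre, z up. About 280 g.
- console: fixed grey console box, 120 (x) x 160 (y) x 42 mm high, with a black and green display on its far (+x) half and two push buttons on its top near the robot: green at its own y +37 mm, red at y -37 mm, both at x -22 mm. Origin under its centre. It stands in one of the same four places as the scales.
- green_button_top (a point): centre of the top of the green push button's cap, 32 mm across, pressed straight down (-z). It is 64 mm above the counter and 10 mm proud of its black housing (48 mm across).
- green_button (a joint): travel of the green button, m: 0 up, 0.006 fully down. A spring brings it back; fully down takes about 5 N. It counts as pressed beyond 0.0045.
- red_button_top (a point): centre of the top of the red push button's cap, 32 mm across. Never press it.
- red_button (a joint): travel of the red button, m: 0 up, 0.006 fully down. Must stay up.
Things that resemble listed ones, but are neither listed nor needed, are in the scene too. Leave any purple look-alike of the console alone. There is more than one size of the tub; the job needs the smaller.

How it is judged:
By the outcome, as a careful person would: the job done as asked, in the order asked, and still so for the second after the job is handed in, with the robot touching nothing.
It also fails if it takes over 62 s, if anything falls off the work surface, if the arm or the gripper's body presses on something with over 40 N, if the wrist force passes 120 N, or if a joint passes its speed limit or range.

### The arm

A 6-joint arm with a two-finger parallel gripper is mounted at the origin on the work surface. World frame = base frame: x ahead of the robot, y to its left, z up, the work surface at z = 0. Lengths are in m, angles in rad, forces in N, time in s.
With the tool pointing down it reaches from about 0.2 to 0.875 m from the base axis. Payload 3.4 kg.
Tool frame: the origin (TCP) lies between the finger pads, 19 mm behind the fingertips; this is the grasp point; z points along the fingers, y is the line along which they close (so a half turn about z gives the same grasp; the last joint's range is limited). The gripper opens to 94 mm and grips with 3 to 60 N. Pads are 16 mm wide; open, the fingers measure 119 mm over their backs; the gripper's body (75 mm by 177 mm) begins 78 mm behind the grasp point.
Start: joints at [-1.338, 0.276, 1.505, -0, 1.361, -0.121], TCP at [0.199, -0.539, 0.224] pointing down, gripper open.
Joint ranges: [-2.89, 2.89], [-0.75, 2.08], [0.22, 2.7], [-1.18, 4.32], [0.11, 2.71], [-2.7, 2.7]. Speed limits (rad/s): [2.57, 2.57, 3.14, 3.14, 3.14, 3.14].

### API

Orientations are given as a unit quaternion [w, x, y, z].
In Python, from workcell import * gives the robot as it stands.
- The arm moves only by the tool drive_tool, never from a script. Its argument "commands" is a list of rows, each a list of 7 numbers: the opening, from 0 (shut) to 1 (fully open), then the shift along the tool's x, y, z in m, then the turn, a rotation vector about the tool's x, y, z in degrees. In form: [[jaw, dx, dy, dz, wx, wy, wz], ...]. A call has exactly 10 rows; each row is the pose to reach, as a shift and turn from the pose commanded when the call began, along the tool's axes at that moment; what a row does not reach only later rows make up. A row lasts 1/8 s, in which the tool goes at most 62.5 mm and 10.7 degrees, less where a joint would pass 70% of its speed; a pose out of reach is approached as far as the arm can. A call with a gripper value outside its range is refused whole. The fingers move at their own pace and stop on an object; the grip force is fixed at half the most. Time passes only in rows, so rows that repeat a pose let the fingers close, or fill a call up. It gives the time, the measured TCP pose, the force, the opening and the grip force at its end, in the units of the state.
- sense(): the state, without advancing time (a new reading comes with each control period).
- get_image(name): name is "side" or "top" or "wrist"; returns the picture (420x560x3 uint8, blue, green, red); there is no depth.
- calibration(name): a dict with "camera_matrix" (3x3 intrinsics, pixels), "k1" (the pictures are not rectified: a ray, as slopes to the right and down, at radius r is drawn at 1 + k1 r^2 times it, then the intrinsics apply), "rvec" (rotation vector, rad) and "tvec" (3), from world to camera coordinates, as OpenCV has them; the wrist camera has in their place "hand_eye" (4x4, takes a point from camera to tool coordinates, whose origin is the TCP and whose axes are the flange's). Camera axes: x right, y down, z forward; pixel columns grow to the right and rows downward; lengths in m; the calibration is good to about 2 mm. A picture is of the moment at which its call begins: read the wrist's pose just before it. calibration takes no time and is no camera call.
- hand_in(): hands the job in; it is judged then, once.
The state is a dict: "t": time; "joints": joint angles; "joint_vel": joint speeds; "tau": joint torques, N m; "eef_pos": TCP position; "orientation": TCP orientation; "force": force on the tool from outside, world axes, zero at the start; "ft_torque": the same for the moment, N m; "width": opening from 0.0 (shut) to 1.0 (fully open); "grip_force": force on a finger pad.
Only numpy, scipy, OpenCV 4.12 (cv2) and the standard library are available. Lean on these libraries where they do the work, as an engineer would, in place of code of your own. Each camera call takes 0.05 s, during which the arm holds its last target. There are 200 camera calls.

## Working session

There is one attempt and no reset: what is moved stays moved. The work goes in short steps, Python scripts to look and compute and a tool call to move; the robot and the scene stay as the last step left them, time stands still between calls to the robot, and variables do not carry over. Pictures are saved under pics/ and viewed, at most 10 in all, crops included, and the job is handed in when it is done.

Besides the shell and the picture viewer there is one more tool, called after "Call:" as name(argument=value, ...), one argument or row to a line, values as JSON. drive_tool: Moves the arm, as the interface text tells. Its arguments: {"type":"object","properties":{"commands":{"type":"array"}},"required":["commands"]}

```bash
mkdir -p pics; ls; python3 - <<'E'
from workcell import *
import cv2
s=sense();print(s)
for n in("top","side"):
    cv2.imwrite(f"pics/{n}0.png",get_image(n));print(n,calibration(n))
print(calibration("wrist"))
E
```

```text
pics
{'t': 0.0, 'joints': array([-1.33798786e+00,  2.76568627e-01,  1.50606600e+00, -9.01860903e-06,
        1.36074006e+00, -1.20987648e-01]), 'joint_vel': array([-1.07202421e-03, -5.62811954e-04, -1.40028768e-03,  4.64490215e-04,
        6.46307856e-05, -1.24494917e-03]), 'tau': array([ 2.04338794e-03, -4.04574251e+01, -2.37222040e+01,  7.01784412e-02,
        3.44952126e-02, -1.15725925e-04]), 'eef_pos': array([ 0.19909188, -0.53887352,  0.22344653]), 'orientation': array([-8.89379090e-04,  9.84393741e-01,  1.75977749e-01, -5.41936736e-05]), 'force': array([ 0.49686559, -0.87266456,  0.11044886]), 'ft_torque': array([ 0.00458073,  0.01356005, -0.01757065]), 'grip_force': 0.0, 'width': 1.0002010105865178}
top {'camera_matrix': array([[511.88012133,   0.        , 276.42333222],
       [  0.        , 511.88012133, 206.0538582 ],
       [  0.        ,   0.        ,   1.        ]]), 'k1': 0.024825800021718237, 'rvec': array([ 2.13030461, -2.12198344,  0.14923861]), 'tvec': array([-0.08503054,  0.47931516,  1.6020028 ])}
side {'camera_matrix': array([[505.32452554,   0.        , 278.8621882 ],
       [  0.        , 505.32452554, 206.81715279],
       [  0.        ,   0.        ,   1.        ]]), 'k1': -0.16330819503755759, 'rvec': array([ 1.06652153, -2.35607508,  1.07914228]), 'tvec': array([0.25957944, 0.34979276, 1.17557638])}
{'camera_matrix': array([[366.20583993,   0.        , 271.55712397],
       [  0.        , 366.20583993, 209.02860989],
       [  0.        ,   0.        ,   1.        ]]), 'k1': -0.0013708958749355353, 'hand_eye': array([[ 4.94489468e-04, -9.61343281e-01, -2.75352232e-01,
         8.00255879e-02],
       [ 9.99999692e-01,  3.07611826e-04,  7.21870864e-04,
        -2.79155597e-04],
       [-6.09264101e-04, -2.75352505e-01,  9.61343137e-01,
        -1.60492887e-01],
       [ 0.00000000e+00,  0.00000000e+00,  0.00000000e+00,
         1.00000000e+00]])}
```

View pics/top0.png

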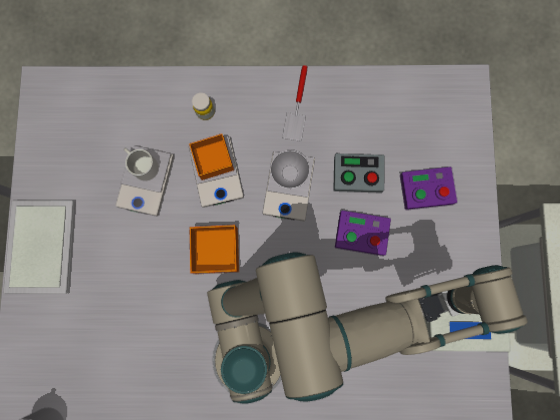

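View pics/side0.png

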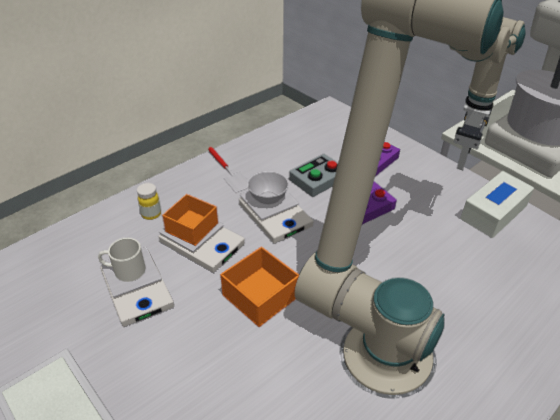

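The top view shows these look-alikes:
- **Eyes:** mug scale at (138,203), tub scale at (220,194), bowl scale at (285,209).
- **Tubs:** small tub on its scale at (212,157); larger tub on the counter at (214,249).
- **Green buttons:** grey console at (348,177); purple consoles at (352,237) and (420,194).

I choose the bowl eye at (285,209), then the tub eye at (220,194), then the green button at (348,177). The side view agrees: bowl eye (290,224), tub eye (222,248), mug eye (144,303), green button (316,174).

```bash
cat > h.py <<'E'
from workcell import *
import cv2, numpy as np
from scipy.spatial.transform import Rotation as R
def ray(n,uv):
    c=calibration(n);K=np.array(c["camera_matrix"]);k1=c["k1"]
    d=cv2.undistortPoints(np.array([[uv]],float),K,np.array([k1,0,0,0,0.]))[0,0]
    Rm=cv2.Rodrigues(c["rvec"])[0];t=np.array(c["tvec"])
    return -Rm.T@t, Rm.T@np.r_[d,1]
def plane(n,uv,z):
    o,d=ray(n,uv);return o+d*(z-o[2])/d[2]
def blob(im,kind,near,rad=16):
    h=cv2.cvtColor(im,cv2.COLOR_BGR2HSV)
    rng={'blue':((105,120,60),(130,255,255)),'green':((50,100,50),(85,255,255)),'red':((0,150,80),(6,255,255))}[kind]
    m=cv2.inRange(h,*rng);w=np.zeros_like(m);cv2.circle(w,near,rad,255,-1);m&=w
    c=[x for x in cv2.findContours(m,cv2.RETR_EXTERNAL,cv2.CHAIN_APPROX_NONE)[0]]
    c=max(c,key=cv2.contourArea); return np.array(cv2.minEnclosingCircle(c)[0]),cv2.minEnclosingCircle(c)[1],cv2.contourArea(c)
def toolshift(p,s=None):
    s=s or sense();q=s["orientation"];return R.from_quat(np.r_[q[1:],q[0]]).inv().apply(np.array(p)-s["eef_pos"])
E
python3 - <<'E'
from h import *
T=cv2.imread("pics/top0.png");S=cv2.imread("pics/side0.png")
for nm,k,a,b,z in[("bowl",'blue',(285,209),(290,224),.031),("tub",'blue',(220,194),(222,248),.031),("mug",'blue',(138,203),(144,303),.031),("green",'green',(348,177),(316,174),.064),("red",'red',(372,178),(332,166),.064)]:
    r=9 if z>.05 else 16
    A=blob(T,k,a,r);B=blob(S,k,b,r)
    print(nm,A[0],A[1:],B[0],B[1:],plane("top",A[0],z).round(4),plane("side",B[0],z).round(4))
print("bowl",plane("top",(290,168),.103),"tub",plane("top",(212,157),.11))
q=sense()["orientation"];print(R.from_quat(np.r_[q[1:],q[0]]).as_matrix().round(3))
c=np.hstack([cv2.resize(T[120:225,180:390],None,fx=3.6,fy=3.6,interpolation=2)]);cv2.imwrite("pics/crop.png",c)
E
```

```text
bowl [284.5        208.30000305] (6.224248886108398, 103.0) [289. 223.] (6.324655532836914, 78.5) [ 0.4736 -0.109   0.031 ] [ 0.4708 -0.1085  0.031 ]
tub [220.15383911 193.11538696] (6.217210292816162, 102.5) [221.5 247.5] (6.670932292938232, 91.0) [0.5229 0.0995 0.031 ] [0.5198 0.1002 0.031 ]
mug [137.28947449 202.42105103] (5.884782314300537, 93.5) [143.5 303. ] (7.762187480926514, 125.5) [0.4918 0.3674 0.031 ] [0.4912 0.3672 0.031 ]
green [348.27966309 176.17796326] (5.333848476409912, 73.0) [315. 173.] (5.099119663238525, 58.5) [ 0.5719 -0.3112  0.064 ] [ 0.5636 -0.3039  0.064 ]
red [371.625 177.125] (5.138801097869873, 67.5) [331.5 164.5] (4.743516445159912, 46.0) [ 0.5688 -0.3847  0.064 ] [ 0.5611 -0.3769  0.064 ]
bowl [ 0.58907047 -0.12622466  0.103     ] tub [0.62242313 0.11698248 0.11      ]
[[ 0.938  0.346 -0.   ]
 [ 0.346 -0.938  0.002]
 [ 0.    -0.002 -1.   ]]
```

View pics/crop.png

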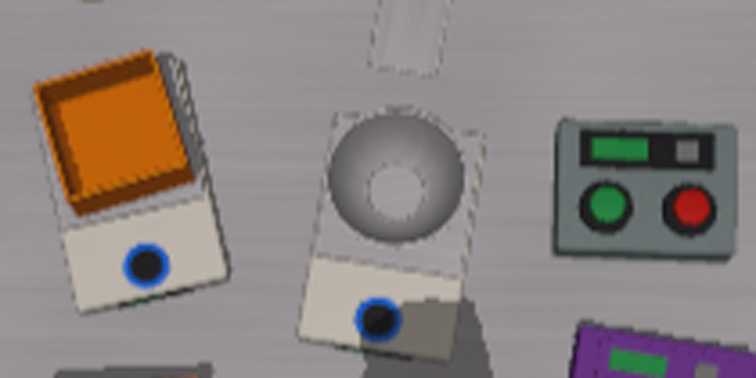

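The crop confirms the choice. The bowl scale eye is at crop (378,320), the tub scale eye at (147,265), and the grey console's green button at (604,205) with red to its right. I'll move high to the bowl eye, closing the jaw on the way.

Call:
drive_tool(
  commands=[
    [0,0.02,-0.015,0.001,0,0,0],
    [0,0.06,-0.046,0.003,0,0,0],
    [0,0.11,-0.084,0.006,0,0,0],
    [0,0.165,-0.126,0.01,0,0,0],
    [0,0.22,-0.168,0.013,0,0,0],
    [0,0.275,-0.21,0.016,0,0,0],
    [0,0.325,-0.248,0.019,0,0,0],
    [0,0.365,-0.278,0.021,0,0,0],
    [0,0.39,-0.298,0.022,0,0,0],
    [0,0.405,-0.309,0.023,0,0,0],
  ],
)

```text
t: 1.35
eef_pos: [0.4719, -0.1054, 0.201]
orientation: [-0.001, 0.984, 0.178, -0.0]
force: [-0.2, -0.4, 0.6]
width: 0.009
grip_force: 0.0
```

```bash
cat >> h.py <<'E'
def wrist(uv,z,s):
    c=calibration("wrist");K=np.array(c["camera_matrix"])
    d=cv2.undistortPoints(np.array([[uv]],float),K,np.array([c["k1"],0,0,0,0.]))[0,0]
    q=s["orientation"];Rt=R.from_quat(np.r_[q[1:],q[0]]).as_matrix();H=np.array(c["hand_eye"])
    o=Rt@H[:3,3]+s["eef_pos"];d=Rt@H[:3,:3]@np.r_[d,1];return o+d*(z-o[2])/d[2]
E
python3 - <<'E'
from h import *
s=sense();W=get_image("wrist");cv2.imwrite("pics/w1.png",W)
print(s["t"],s["eef_pos"],s["joints"].round(2),s["width"])
h=cv2.cvtColor(W,cv2.COLOR_BGR2HSV);m=cv2.inRange(h,(105,120,60),(130,255,255))
for c in cv2.findContours(m,cv2.RETR_EXTERNAL,2)[0]:
    if cv2.contourArea(c)>200:
        u,r=cv2.minEnclosingCircle(c);p=wrist(u,.031,s);print(u,r,p,toolshift(np.r_[p[:2],.08],s))
E
```

```text
1.35 [ 0.47188173 -0.10535609  0.20100754] [-0.36  0.15  1.73  0.    1.26  0.85] 0.009284004861148306
(276.28570556640625, 194.57142639160156) 22.417757034301758 [ 0.47266429 -0.10944099  0.031     ] [-0.00068061  0.00427825  0.12100147]
(65.27777862548828, 57.16666793823242) 27.501501083374023 [0.52160626 0.0985346  0.031     ] [ 0.11792026 -0.17343764  0.12124753]
```

View pics/w1.png

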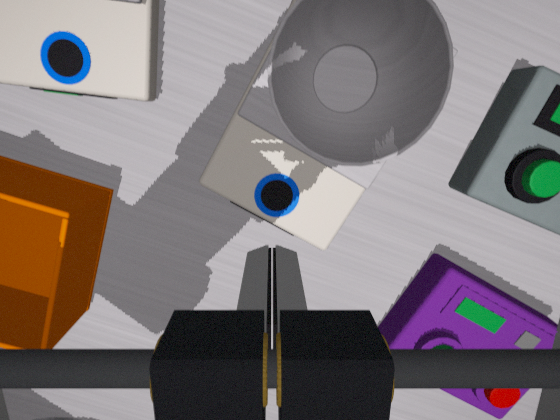

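The wrist view shows the bowl scale's eye at (276,195) just ahead of the fingertips, the tub scale's eye at (65,57) and the grey console's green button at (543,180). These agree with the top view, so I'll descend and hold.

Call:
drive_tool(
  commands=[
    [0,0,0.001,0.01,0,0,0],
    [0,0,0.002,0.03,0,0,0],
    [0,0,0.003,0.055,0,0,0],
    [0,0,0.004,0.08,0,0,0],
    [0,0,0.004,0.1,0,0,0],
    [0,0,0.004,0.113,0,0,0],
    [0,0,0.004,0.12,0,0,0],
    [0,0,0.004,0.121,0,0,0],
    [0,0,0.004,0.121,0,0,0],
    [0,0,0.004,0.121,0,0,0],
  ],
)

```text
t: 2.65
eef_pos: [0.4739, -0.1131, 0.0808]
orientation: [0.0, 0.984, 0.176, 0.001]
force: [0.2, -0.7, 0.7]
width: 0.006
grip_force: 0.0
```

Call:
drive_tool(
  commands=[
    [0,0,0,0,0,0,0],
    [0,0,0,0,0,0,0],
    [0,0,0,0,0,0,0],
    [0,0,0,0,0,0,0],
    [0,0,0,0,0,0,0],
    [0,0,0,0,0,0,0],
    [0,0,0,0,0,0,0],
    [0,0,0,0,0,0,0],
    [0,0,0,0,0,0,0],
    [0,0,0,0,0,0,0],
  ],
)

```text
t: 3.9
eef_pos: [0.4735, -0.113, 0.0803]
orientation: [0.0, 0.984, 0.176, 0.0]
force: [0.2, 0.9, 0.4]
width: 0.003
grip_force: 0.0
```

Call:
drive_tool(
  commands=[
    [0,0,0,0,0,0,0],
    [0,0,0,0,0,0,0],
    [0,0,0,0,0,0,0],
    [0,0,0,0,0,0,0],
    [0,0,0,0,0,0,0],
    [0,0,0,0,0,0,0],
    [0,0,0,0,0,0,0],
    [0,0,0,0,0,0,0],
    [0,0,0,0,0,0,0],
    [0,0,0,0,0,0,0],
  ],
)

```text
t: 5.15
eef_pos: [0.4735, -0.113, 0.0803]
orientation: [0.0, 0.984, 0.176, -0.0]
force: [0.4, -0.0, 0.2]
width: 0.003
grip_force: 0.0
```

Held over the bowl eye for more than 2.5 s, within 4 mm of its centre line. Next I'll lift, cross to the tub eye, descend and hold.

Call:
drive_tool(
  commands=[
    [0,0,0,-0.02,0,0,0],
    [0,0,0,-0.06,0,0,0],
    [0,0,0,-0.1,0,0,0],
    [0,0.01,-0.016,-0.12,0,0,0],
    [0,0.03,-0.046,-0.12,0,0,0],
    [0,0.06,-0.091,-0.12,0,0,0],
    [0,0.09,-0.137,-0.12,0,0,0],
    [0,0.11,-0.168,-0.12,0,0,0],
    [0,0.119,-0.182,-0.12,0,0,0],
    [0,0.119,-0.182,-0.12,0,0,0],
  ],
)

```text
t: 6.4
eef_pos: [0.522, 0.0992, 0.2001]
orientation: [0.0, 0.984, 0.177, -0.0]
force: [-0.6, -0.0, -0.5]
width: 0.003
grip_force: 0.0
```

Call:
drive_tool(
  commands=[
    [0,0,0,0.01,0,0,0],
    [0,0,0,0.03,0,0,0],
    [0,0,0,0.055,0,0,0],
    [0,0,0,0.08,0,0,0],
    [0,0,0,0.1,0,0,0],
    [0,0,0,0.113,0,0,0],
    [0,0,0,0.12,0,0,0],
    [0,0,0,0.12,0,0,0],
    [0,0,0,0.12,0,0,0],
    [0,0,0,0.12,0,0,0],
  ],
)

```text
t: 7.65
eef_pos: [0.5225, 0.099, 0.0809]
orientation: [0.0, 0.984, 0.176, 0.001]
force: [0.5, -0.1, 0.7]
width: 0.001
grip_force: 0.0
```

Call:
drive_tool(
  commands=[
    [0,0,0,0,0,0,0],
    [0,0,0,0,0,0,0],
    [0,0,0,0,0,0,0],
    [0,0,0,0,0,0,0],
    [0,0,0,0,0,0,0],
    [0,0,0,0,0,0,0],
    [0,0,0,0,0,0,0],
    [0,0,0,0,0,0,0],
    [0,0,0,0,0,0,0],
    [0,0,0,0,0,0,0],
  ],
)

```text
t: 8.9
eef_pos: [0.5221, 0.0989, 0.0802]
orientation: [0.0, 0.984, 0.176, 0.0]
force: [0.6, -0.4, 0.3]
width: 0.003
grip_force: 0.0
```

Call:
drive_tool(
  commands=[
    [0,0,0,0,0,0,0],
    [0,0,0,0,0,0,0],
    [0,0,0,0,0,0,0],
    [0,0,0,0,0,0,0],
    [0,0,0,0,0,0,0],
    [0,0,0,0,0,0,0],
    [0,0,0,0,0,0,0],
    [0,0,0,0,0,0,0],
    [0,0,0,0,0,0,0],
    [0,0,0,0,0,0,0],
  ],
)

```text
t: 10.15
eef_pos: [0.5221, 0.099, 0.0803]
orientation: [0.0, 0.984, 0.176, 0.0]
force: [0.6, -0.1, -0.6]
width: 0.007
grip_force: 0.0
```

Now lift and travel above the green button.

Call:
drive_tool(
  commands=[
    [0,0,0,-0.02,0,0,0],
    [0,0,0,-0.06,0,0,0],
    [0,0,0,-0.1,0,0,0],
    [0,-0.002,0.01,-0.12,0,0,0],
    [0,-0.008,0.035,-0.12,0,0,0],
    [0,-0.019,0.08,-0.12,0,0,0],
    [0,-0.031,0.13,-0.12,0,0,0],
    [0,-0.043,0.18,-0.12,0,0,0],
    [0,-0.053,0.22,-0.12,0,0,0],
    [0,-0.058,0.24,-0.12,0,0,0],
  ],
)

```text
t: 11.4
eef_pos: [0.5508, -0.1482, 0.2001]
orientation: [0.0, 0.985, 0.175, -0.0]
force: [-0.1, 0.6, 0.1]
width: 0.005
grip_force: 0.0
```

Call:
drive_tool(
  commands=[
    [0,-0.005,0.02,0,0,0,0],
    [0,-0.012,0.05,0,0,0,0],
    [0,-0.022,0.09,0,0,0,0],
    [0,-0.031,0.128,0,0,0,0],
    [0,-0.036,0.15,0,0,0,0],
    [0,-0.038,0.16,0,0,0,0],
    [0,-0.038,0.16,0,0,0,0],
    [0,-0.038,0.16,0,0,0,0],
    [0,-0.038,0.16,0,0,0,0],
    [0,-0.038,0.16,0,0,0,0],
  ],
)

```text
t: 12.65
eef_pos: [0.5706, -0.3088, 0.2005]
orientation: [0.0, 0.984, 0.176, 0.0]
force: [-0.1, -0.5, 1.0]
width: 0.006
grip_force: 0.0
```

```bash
python3 - <<'E'
from h import *
s=sense();W=get_image("wrist");cv2.imwrite("pics/w2.png",W)
print(s["t"],s["eef_pos"])
h=cv2.cvtColor(W,cv2.COLOR_BGR2HSV);m=cv2.inRange(h,(50,100,50),(85,255,255))
for c in cv2.findContours(m,cv2.RETR_EXTERNAL,2)[0]:
    if cv2.contourArea(c)>150:
        u,r=cv2.minEnclosingCircle(c);p=wrist(u,.064,s);print(u,r,cv2.contourArea(c),p,toolshift(np.r_[p[:2],.083],s))
E
```

```text
12.65 [ 0.57058409 -0.30883917  0.20050818]
(476.0, 336.0) 18.43918800354004 861.0 [ 0.51635063 -0.53334546  0.064     ] [-0.12881993  0.19170158  0.11750933]
(502.5, 280.0) 27.572731018066406 822.5 [ 0.57571566 -0.52713299  0.064     ] [-0.07099065  0.20648589  0.11751851]
(275.94891357421875, 202.8430633544922) 19.185842514038086 1071.0 [ 0.57220367 -0.31212272  0.064     ] [0.00036311 0.00363031 0.11750858]
(312.5, 146.0) 30.77752685546875 1234.0 [ 0.6267275  -0.32308766  0.064     ] [0.04768867 0.03284279 0.11751773]
```

View pics/w2.png

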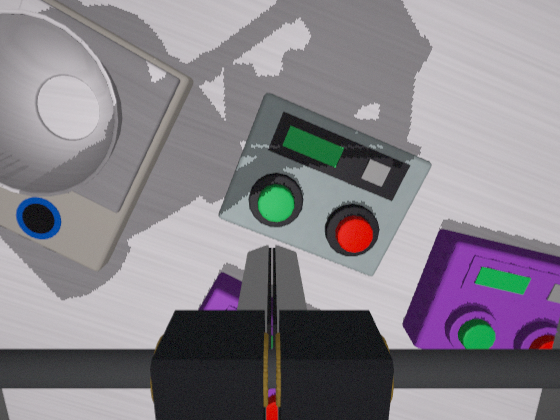

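The wrist view has the grey console's green button at (276,203), aligned to about 4 mm, with red at (355,235) well to the side. I'll go down to just above the cap, then press slowly.

Call:
drive_tool(
  commands=[
    [0,0,0.002,0.01,0,0,0],
    [0,0,0.004,0.03,0,0,0],
    [0,0,0.004,0.05,0,0,0],
    [0,0,0.004,0.07,0,0,0],
    [0,0,0.004,0.09,0,0,0],
    [0,0,0.004,0.102,0,0,0],
    [0,0,0.004,0.108,0,0,0],
    [0,0,0.004,0.11,0,0,0],
    [0,0,0.004,0.11,0,0,0],
    [0,0,0.004,0.11,0,0,0],
  ],
)

```text
t: 13.95
eef_pos: [0.5723, -0.3135, 0.091]
orientation: [0.0, 0.984, 0.176, 0.0]
force: [-1.0, 0.3, 0.4]
width: 0.008
grip_force: 0.0
```

Call:
drive_tool(
  commands=[
    [0,0,0,0.003,0,0,0],
    [0,0,0,0.006,0,0,0],
    [0,0,0,0.008,0,0,0],
    [0,0,0,0.01,0,0,0],
    [0,0,0,0.011,0,0,0],
    [0,0,0,0.012,0,0,0],
    [0,0,0,0.013,0,0,0],
    [0,0,0,0.013,0,0,0],
    [0,0,0,0.013,0,0,0],
    [0,0,0,0.013,0,0,0],
  ],
)

```text
t: 15.2
eef_pos: [0.5719, -0.3132, 0.0773]
orientation: [-0.0, 0.984, 0.176, -0.0]
force: [-1.9, 0.8, 4.1]
width: 0.007
grip_force: 2.3
```

The reading is 4.1 N, just short of the stop, so I'll press 2 mm further.

Call:
drive_tool(
  commands=[
    [0,0,0,0.0005,0,0,0],
    [0,0,0,0.001,0,0,0],
    [0,0,0,0.0015,0,0,0],
    [0,0,0,0.002,0,0,0],
    [0,0,0,0.002,0,0,0],
    [0,0,0,0.002,0,0,0],
    [0,0,0,0.002,0,0,0],
    [0,0,0,0.002,0,0,0],
    [0,0,0,0.002,0,0,0],
    [0,0,0,0.002,0,0,0],
  ],
)

```text
t: 16.45
eef_pos: [0.5719, -0.3132, 0.0769]
orientation: [0.0, 0.984, 0.176, 0.0]
force: [-4.2, 1.6, 12.6]
width: 0.004
grip_force: 6.1
```

The force rose to 12.6 N with almost no travel, so the button is at its stop. Now I'll lift clear.

Call:
drive_tool(
  commands=[
    [0,0,0,-0.005,0,0,0],
    [0,0,0,-0.015,0,0,0],
    [0,0,0,-0.035,0,0,0],
    [0,0,0,-0.065,0,0,0],
    [0,0,0,-0.1,0,0,0],
    [0,0,0,-0.13,0,0,0],
    [0,0,0,-0.15,0,0,0],
    [0,0,0,-0.16,0,0,0],
    [0,0,0,-0.16,0,0,0],
    [0,0,0,-0.16,0,0,0],
  ],
)

```text
t: 17.7
eef_pos: [0.5715, -0.313, 0.234]
orientation: [-0.001, 0.984, 0.176, -0.001]
force: [0.4, -0.0, 0.1]
width: 0.003
grip_force: 0.0
```

```bash
python3 - <<'E'
from h import *
s=sense();print(s["t"],s["eef_pos"],s["force"]);cv2.imwrite("pics/side1.png",get_image("side"))
E
```

```text
17.7 [ 0.57152756 -0.31299605  0.23400576] [ 0.41664853 -0.0429788   0.0629869 ]
```

View pics/side1.png

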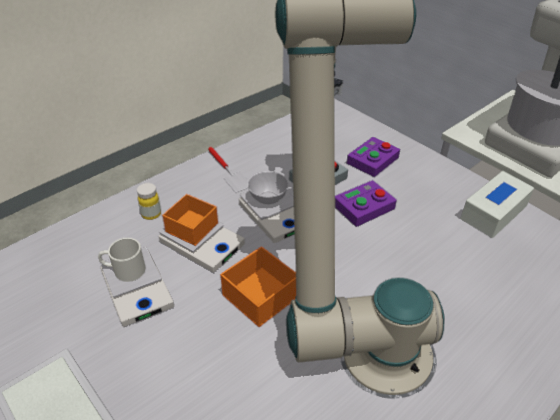

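The side view shows the bowl (267,190), tub (190,218) and mug (126,260) where they stood. The hand is high above the console, behind the arm, and touching nothing.

```bash
python3 -c "
from workcell import *
print(hand_in())"
```

```text
the job is handed in; nothing more can be done
None
```

I pointed at the bowl scale's eye and then the tub scale's eye for over 2.5 s each, pressed the green button to its stop and released it, lifted the hand clear, and handed the job in at about 18 s; no verdict came back.

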